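# Fetch the yellow bowl from behind the tea things

## Robot

A 6-joint arm with a two-finger parallel gripper is mounted at the origin on the work surface. World frame = base frame: x ahead of the robot, y to its left, z up, the work surface at z = 0. Lengths are in m, angles in rad, forces in N, time in s.
With the tool pointing down it reaches from about 0.35 to 0.8 m from the base axis. Payload 7.3 kg.
Tool frame: the origin (TCP) lies on the centre line of the jaws, within the pads' length; the fingertips stand 11 mm ahead of it and the grasp point (between the pads) lies 8 mm behind it (manip.tips_ahead is the distance from the TCP to the fingertips, in m); z points along the fingers, y is the direction in which the jaws open and shut (so a half turn about z gives the same grasp; the last joint's range is limited). The gripper opens to 85 mm and grips with 20 to 120 N. Pads are 22 mm wide; open, the fingers measure 114 mm over their backs; the gripper's body (76 mm by 85 mm) begins 54 mm behind the grasp point. The pads swing forward as they close: fully open they stand 13 mm farther back than shut.
Start: joints at [-1.384, 0.342, 1.524, -0, 1.275, -0.146], TCP at [0.172, -0.496, 0.21] pointing down, gripper open.
Joint ranges: [-2.53, 2.53], [-0.77, 2.02], [0.04, 2.7], [-1, 4.14], [0.28, 2.66], [-3.11, 3.11]. Speed limits (rad/s): [2.57, 2.57, 3.14, 3.14, 3.14, 3.14].

## Interface

Orientations are given as a rotation vector (axis times angle).
In Python, from rig import manip gives the robot as it stands. The module is installed in compiled form; this text tells all that it offers. Calls block until the motion is done:
- manip.move_to(position, orientation): joint-space move of the TCP to a pose.
- manip.move_l(position, vel=0.15, frame=None, threshold=None): straight line of the TCP; frame=None keeps the orientation; vel is the mean speed in m/s. With threshold (N) it stops when the force on the tool has changed by that much, and returns True; else False.
- manip.set_joints(angles): joint-space move.
- manip.grip(opening, grip_force=None): finger opening in m; grip_force is the grip in N (None keeps the last); returns when the fingers have stopped.
- manip.wait(seconds).
- manip.ik(position, orientation): joint angles nearest the present ones, or None.
- manip.read_camera(name): name is "side" or "top"; returns a dict with "color" (384x512x3 uint8, red, green, blue), "camera_matrix" (3x3 intrinsics, pixels), "R" (3x3) and "t" (3): a world point X has camera coordinates R X + t. Camera axes: x right, y down, z forward; pixel columns grow to the right and rows downward; lengths in m; the calibration is good to about 2 mm. A picture is of the moment at which its call begins. There is no depth.
A pose or a line that the arm cannot do raises manip.IKError and nothing moves.
- manip.job_done(): hands the job in, once; it reports no verdict.
Readings, each from a call of its own:
- manip.current_time(): time.
- manip.current_q(): joint angles.
- manip.current_joint_vel(): joint speeds.
- manip.current_joint_efforts(): joint torques, N m.
- manip.current_eef_pos(): TCP position.
- manip.current_orientation(): TCP orientation.
- manip.current_ft_force(): force on the tool from outside, world axes, zero at the start.
- manip.current_moment(): the same for the moment, N m.
- manip.current_opening(): finger opening in m.
Only numpy, scipy, OpenCV 4.12 (cv2) and the standard library are available. Lean on these libraries where they do the work, as an engineer would, in place of code of your own. Each camera call takes 0.05 s, during which the arm holds its last target. There are 200 camera calls.

## Task

The small yellow bowl on the top tray is hemmed in by the steel caddy, the red canister and the bamboo whisk on its rest: first set all three upright on the cork mat, and while they stand there fetch the bowl and set it upright in the middle of the round blue coaster. Then put the caddy, the canister and the whisk back upright, each on the very spot where it stood before. Set things down gently rather than dropping them, and leave the wooden scoop, the little blue cup and the green glass jar on the tray where they are.

Things in the scene. Friction and masses are not known exactly. Their poses are not given: they have to be found in the camera images.
- trays: Fixed stack of three white melamine trays on a low dark cherry shelf board. Tray 240 (x) by 340 (y) mm, board 270 by 370 mm. Origin: centre of the underside, on the table; x along the short side away from the robot, y along the long side, z up. The flat floor of the top tray is 74 mm above the origin, and its 4 mm thick rim is 88 mm above it.
- mat: Fixed flat cork mat on the table, 220 (x) by 180 (y) mm and 5 mm thick: the side area. Origin: centre of the underside, on the table; its top is 5 mm higher. To the left or the right of the trays.
- coaster: Fixed round blue coaster on the table, 100 mm across, flat top 8 mm above its origin, which is the centre of its underside, on the table. On the other side of the trays from the mat.
- bowl: Loose, round; origin at the centre of its underside, z axis up through its top. Small shallow open yellow bowl, 64 mm across, 34 mm tall, wall 4 mm; outside upright from 11 mm to the rim, narrowing below to a 44 mm foot. About 140 g. On the top tray. Tall things stand on its +y, -y and -x sides (trays' axes; which is where varies), centres about 70 mm away, gaps about 10 mm.
- steel_caddy: Loose, round; origin at the centre of its underside, z axis up through its top. Plain steel caddy, a cylinder 56 mm across and 105 mm tall with a dark line below the lid; the lid is fixed on. About 200 g. Beside the bowl on the top tray.
- red_canister: Loose, round; origin at the centre of its underside, z axis up through its top. Red lacquered canister with a brass band, a cylinder 52 mm across up to 115 mm and 120 mm tall in all; the lid is fixed on. About 160 g. Beside the bowl on the top tray.
- whisk: Loose, round; origin at the centre of its underside, z axis up through its top. Bamboo whisk standing on a pale green ceramic rest, tines down, fixed together as one piece 118 mm tall. Rest and tines are up to 58 mm across; the plain bamboo handle is 26 mm across, from 72 mm up to the top at 118 mm. About 150 g. Beside the bowl on the top tray.
- scoop: Loose wooden scoop, 111 mm long, 28 mm wide and 10 mm tall at its round end (+x), lying along the back (+x) edge of the top tray. Origin at its underside, 7 mm from the middle of its length towards the round end. A bystander.
- blue_cup: Loose, round; origin at the centre of its underside, z axis up through its top. Little blue cup, 44 mm across, 40 mm tall, in a front corner of the top tray. A bystander.
- glass_jar: Loose, round; origin at the centre of its underside, z axis up through its top. Small green glass jar with a black cap, 42 mm across, 50 mm tall, in the other front corner of the top tray. A bystander.

How it is judged:
On the way, in this order (a step that is already met when the one before it is completed fails the run):
1. the steel caddy, the red canister and the whisk all stand upright, released, on the cork mat (x of steel_caddy in the frame of mat between -0.105 and 0.105 m and y of steel_caddy in the frame of mat between -0.085 and 0.085 m and z of each of steel_caddy, red_canister, whisk in the frame of mat below 0.01 m and linear speed of each of steel_caddy, red_canister, whisk below 0.02 m/s and angle between each of steel_caddy, red_canister, whisk's own z axis and vertical below 0.12 rad and contact force between the fingers and steel_caddy below 0.05 N and x of red_canister in the frame of mat between -0.105 and 0.105 m and y of red_canister in the frame of mat between -0.085 and 0.085 m and contact force between the fingers and red_canister below 0.05 N and x of whisk in the frame of mat between -0.105 and 0.105 m and y of whisk in the frame of mat between -0.085 and 0.085 m and contact force between the fingers and whisk below 0.05 N), for 0.2 s.
2. the bowl stands upright, released, in the middle of the blue coaster while the three still stand on the mat (horizontal distance between bowl and coaster below 0.015 m and z of bowl in the frame of coaster between 0.004 and 0.013 m and linear speed of bowl below 0.02 m/s and angle between bowl's own z axis and vertical below 0.12 rad and contact force between the fingers and bowl below 0.05 N and x of steel_caddy in the frame of mat between -0.105 and 0.105 m and y of steel_caddy in the frame of mat between -0.085 and 0.085 m and z of each of steel_caddy, red_canister, whisk in the frame of mat below 0.01 m and x of red_canister in the frame of mat between -0.105 and 0.105 m and y of red_canister in the frame of mat between -0.085 and 0.085 m and x of whisk in the frame of mat between -0.105 and 0.105 m and y of whisk in the frame of mat between -0.085 and 0.085 m), for 0.2 s.
At the end, for the whole second after the job is handed in: The bowl stands upright on the coaster, centre within 15 mm of the coaster's centre; the steel caddy, the red canister and the whisk stand upright on the top tray, each within 15 mm of where it stood at the start; all released and at rest (horizontal distance between bowl and coaster below 0.015 m and z of bowl in the frame of coaster between 0.004 and 0.013 m and linear speed of each of bowl, steel_caddy, red_canister, whisk below 0.02 m/s and angle between each of bowl, steel_caddy, red_canister, whisk's own z axis and vertical below 0.12 rad and contact force between the fingers and bowl below 0.05 N and distance of each of steel_caddy, red_canister, whisk from where it was at the start of the episode below 0.015 m and contact force between the fingers and steel_caddy below 0.05 N and contact force between the fingers and red_canister below 0.05 N and contact force between the fingers and whisk below 0.05 N); the robot touches nothing.
It fails at once if the scoop, the blue cup or the glass jar is shifted by more than 20 mm (distance of any of scoop, blue_cup, glass_jar from where it was at the start of the episode above 0.02 m).
It fails at once if the caddy, the canister, the whisk or the bowl is dropped (moves faster than 0.7 m/s while out of the fingers) ((contact force between the fingers and steel_caddy below 0.01 N and linear speed of steel_caddy above 0.7 m/s) or (contact force between the fingers and red_canister below 0.01 N and linear speed of red_canister above 0.7 m/s) or (contact force between the fingers and whisk below 0.01 N and linear speed of whisk above 0.7 m/s) or (contact force between the fingers and bowl below 0.01 N and linear speed of bowl above 0.7 m/s)).
It also fails if it takes over 144 s, if anything falls off the work surface, if the arm or the gripper's body presses on something with over 40 N, if the wrist force passes 120 N, or if a joint passes its speed limit or range.

## Working session

There is one attempt and no reset: what is moved stays moved. The work goes in short steps, each a Python script; the robot and the scene stay as the last script left them, time stands still between calls to the robot, and variables do not carry over. Pictures are saved under pics/ and viewed, about 12 in all and at most 16, crops included, and the job is handed in when it is done.

```bash
mkdir -p pics; python3 - <<'E'
from rig import manip
import cv2,numpy as np
for n in("top","side"):
    c=manip.read_camera(n); cv2.imwrite(f"pics/{n}0.png",cv2.resize(c["color"][:,:,::-1],(800,600),interpolation=cv2.INTER_CUBIC))
    print(n,c["camera_matrix"],c["R"],c["t"],-c["R"].T@c["t"])
print(manip.current_time(),manip.current_orientation(),manip.tips_ahead)
E
```

```text
top [[388.1925973    0.         253.26597585]
 [  0.         388.1925973  193.96904139]
 [  0.           0.           1.        ]] [[ 0.0305362  -0.99948334 -0.0100294 ]
 [-0.98958515 -0.02881857 -0.14103447]
 [ 0.14067257  0.0142316  -0.98995388]] [-0.01583369  0.59464314  1.06171741] [ 0.43957901 -0.01379868  1.13475765]
side [[393.46853343   0.         252.29776375]
 [  0.         393.46853343 197.07559554]
 [  0.           0.           1.        ]] [[-0.83438788 -0.55116571  0.00363804]
 [-0.32207693  0.4822019  -0.81470717]
 [ 0.44728439 -0.68095352 -0.57986118]] [0.49348157 0.24271302 0.73829382] [0.1597     0.65769722 0.62405266]
0.1 [-3.09686188e+00 -5.20194797e-01  4.47090621e-05] 0.011
```

View pics/top0.png

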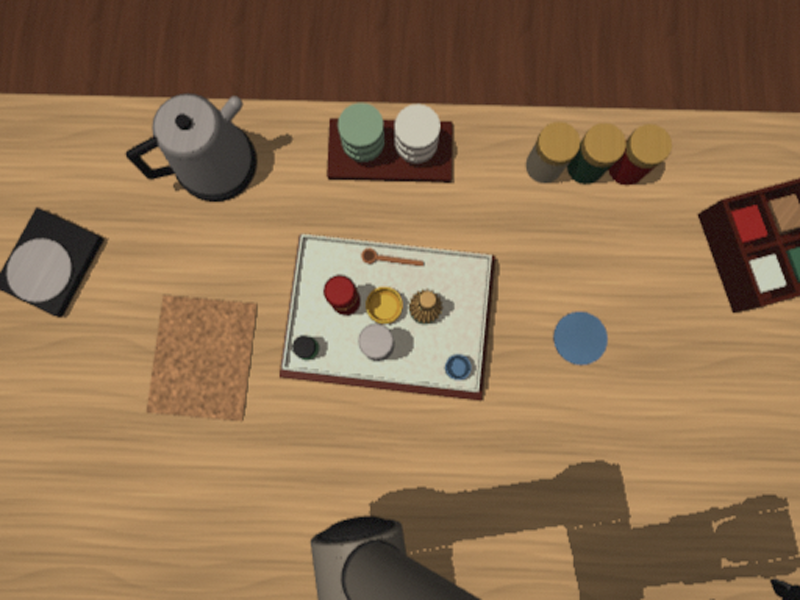

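View pics/side0.png

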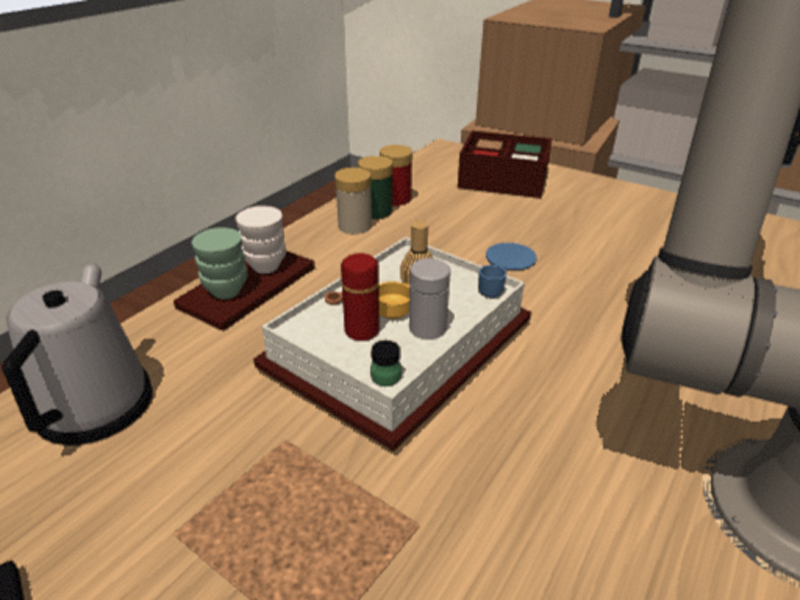

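Top view (800x600): the mat is at (203,357) and the coaster at (581,338). On the tray are the canister (341,292), bowl (384,305), whisk (426,303) and caddy (376,341). The bystanders are the jar (305,347), cup (458,366) and scoop (392,258).

```bash
cat > h.py <<'E'
from rig import manip
import cv2,numpy as np
from scipy.optimize import least_squares
def ray(c,uv,z):
    uv=np.atleast_2d(uv).astype(float); K=c["camera_matrix"];C=-c["R"].T@c["t"]
    d=np.c_[uv,np.ones(len(uv))]@np.linalg.inv(K).T@c["R"]
    return C[:2]+d[:,:2]*((z-C[2])/d[:,2])[:,None]
def pix(c,X):
    p=(c["R"]@np.asarray(X,float)+c["t"]);p=c["camera_matrix"]@p;return p[:2]/p[2]
def mask(c,kind):
    h=cv2.cvtColor(c["color"],cv2.COLOR_RGB2HSV).astype(int);H,S,V=h[...,0],h[...,1],h[...,2]
    m={"red":((H<6)|(H>172))&(S>170)&(V>50),"yellow":(H>17)&(H<30)&(S>160)&(V>110),
       "blue":(H>98)&(H<118)&(S>100)&(V>40),"grey":(S<45)&(V>60)&(V<172),
       "mat":(H>5)&(H<18)&(S>95)&(V>80),"white":(S<40)&(V>172)}[kind]
    return m.astype(np.uint8)
def blob(m,seed,r=45):
    w=np.zeros_like(m);cv2.circle(w,tuple(int(s) for s in seed),r,1,-1)
    n,l,s,ce=cv2.connectedComponentsWithStats(m*w)
    i=min([k for k in range(1,n) if s[k,4]>25],key=lambda k:np.hypot(*(ce[k]-seed)))
    return (l==i).astype(np.uint8)
def contour(b):
    cs,_=cv2.findContours(b,cv2.RETR_EXTERNAL,cv2.CHAIN_APPROX_NONE);return max(cs,key=cv2.contourArea)[:,0]
def disc(c,b,z,r,outer=True):
    """centre of a disc of radius r at height z from the outline of blob b (outer half only if it has sides)"""
    P=ray(c,contour(b),z);C=(-c["R"].T@c["t"])[:2];m=P.mean(0)
    x=m
    for _ in range(4):
        d=x-C;d/=np.linalg.norm(d)
        Q=P[(P-x)@d>-0.2*r] if outer else P
        f=least_squares(lambda v:np.linalg.norm(Q-v,axis=1)-(r-.0008),x,loss="soft_l1",f_scale=.001);x=f.x
    return x,np.sqrt(np.mean(f.fun**2)),np.linalg.norm(P-m,axis=1).max()
E
python3 - <<'E'
from h import *
c=manip.read_camera("top");s=.64
def go(n,k,seed,z,r,o=True,rr=45):
    try:
        b=blob(mask(c,k),np.array(seed)*s,rr);print(n,b.sum(),disc(c,b,z,r,o))
    except Exception as e: print(n,e)
go("red","red",(341,290),.194,.026)
go("grey","grey",(376,341),.179,.028)
go("bowl","yellow",(384,305),.108,.032,False,20)
go("coaster","blue",(581,338),.008,.05,False)
go("cup","blue",(458,366),.114,.022,True,20)
b=blob(mask(c,"mat"),np.array((203,357))*s,70)
R=cv2.minAreaRect(ray(c,contour(b),.005).astype(np.float32)*1000);print("mat",R)
print("tray corners",ray(c,np.array([(301,236),(495,255),(481,394),(282,375)])*s,.088))
im=c["color"][140:265,170:330,::-1];cv2.imwrite("pics/crop1.png",cv2.resize(im,None,fx=5,fy=4.8,interpolation=cv2.INTER_CUBIC))
d=manip.read_camera("side");print("side whisk handle axis approx",np.array([419,240])*s)
cv2.imwrite("pics/crop2.png",cv2.resize(d["color"][130:280,160:360,::-1],None,fx=4,fy=4,interpolation=cv2.INTER_CUBIC))
E
```

```text
red 312 (array([0.58793992, 0.08782579]), np.float64(0.0017663805378699956), np.float64(0.026673256371033252))
grey 548 (array([0.57277635, 0.01072581]), np.float64(0.002534394593138441), np.float64(0.06413620135549769))
bowl 327 (array([0.58141618, 0.01813394]), np.float64(0.005205898160815605), np.float64(0.032899486365113646))
coaster min() iterable argument is empty
cup min() iterable argument is empty
mat ((492.2355651855469, 371.02374267578125), (410.509765625, 385.9800109863281), 14.863386154174805)
tray corners [[ 0.70357227  0.17290732]
 [ 0.67885059 -0.17081592]
 [ 0.43608923 -0.14881747]
 [ 0.45791855  0.19269609]]
side whisk handle axis approx [268.16 153.6 ]
```

View pics/crop1.png

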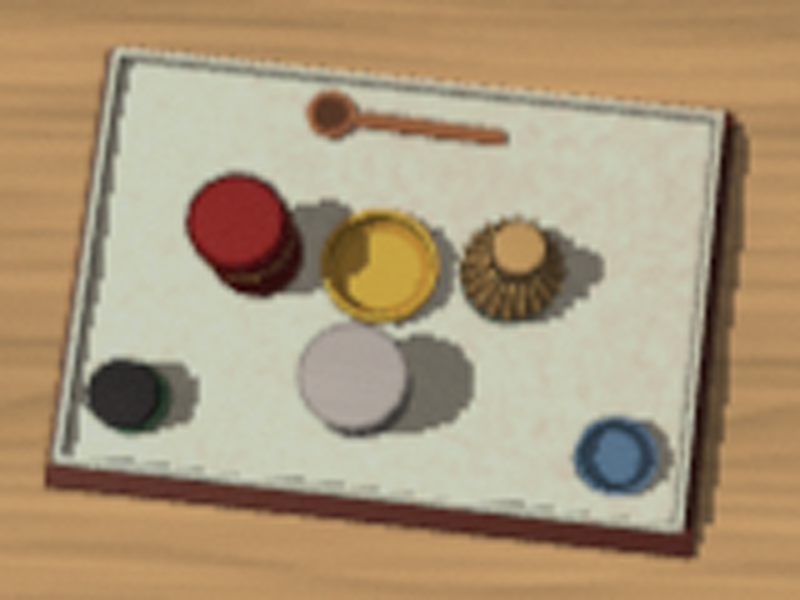

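View pics/crop2.png

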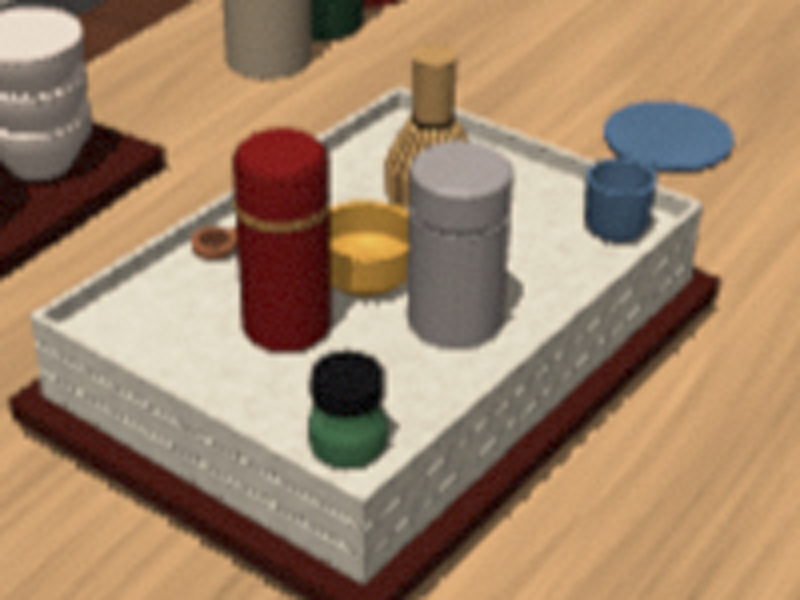

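Crop 1 (5x/4.8x) shows lid centres at: canister (236,220), caddy (354,377), bowl rim (380,265), handle top (520,248), cup (615,454), jar (125,393). Crop 2 (4x) shows lids at: canister (281,157), caddy (462,171), handle top (435,55). I'll cast rays from these and cross-check between the two views.

```bash
python3 - <<'E'
from h import *
c=manip.read_camera("top");d=manip.read_camera("side");s=.64
top={"red":(236,220,.194),"caddy":(354,377,.179),"bowl":(380,265,.108),"whisk":(520,248,.192),"cup":(615,454,.114),"jar":(125,393,.124),"scoop_end":(330,115,.084),"scoop_tail":(505,136,.08)}
side={"red":(281,157),"caddy":(462,171),"whisk":(435,55),"cup":(620,178),"jar":(347,372)}
for n,(x,y,z) in top.items():
    a=ray(c,(170+x/5-.5,140+y/4.8-.5),z)[0];print(n,"top",a.round(4),end=" ")
    if n in side:
        u=side[n];print("side",ray(d,(160+u[0]/4-.5,130+u[1]/4-.5),z)[0].round(4),end="")
    print()
hs=cv2.cvtColor(c["color"],cv2.COLOR_RGB2HSV);print(hs[216,372],hs[234,293],hs[218,240])
m=((hs[...,0]>95)&(hs[...,0]<125)&(hs[...,1]>80)).astype(np.uint8)
b=blob(m,(372,216));print("coaster",b.sum(),disc(c,b,.008,.05,False))
M=ray(c,np.array([(164,296),(257,302),(244,420),(148,412)])*s,.005);print("mat",M.round(3),M.mean(0))
E=ray(d,np.array([(287,443),(418,525),(178,532)])*s,.005);print("mat side far/right/left",E.round(3))
g=cv2.cvtColor(c["color"],cv2.COLOR_RGB2LAB)[:,:,:]
for n,k,seed,z,r in(("red","red",(217,186),.194,.026),):
    b=blob(mask(c,k),seed);b=((c["color"][...,0]>115)&(b>0)).astype(np.uint8);print("redlid",b.sum(),disc(c,b,z,r,False))
for p in[(.6,.35),(.45,.35),(.55,.3),(.45,.42),(.55,.42)]:
    print(p,[np.round(q,2) if (q:=manip.ik([*p,.1],[np.pi,0,0])) is not None else None])
E
```

```text
red top [0.5921 0.0902] side [0.5872 0.0935]
caddy top [0.5145 0.0301] side [0.5131 0.0316]
bowl top [0.5829 0.0216] 
whisk top [ 0.5819 -0.0497] side [ 0.5818 -0.0521]
cup top [ 0.4817 -0.1049] side [ 0.4805 -0.1065]
jar top [0.5066 0.1517] side [0.507  0.1507]
scoop_end top [0.6727 0.053 ] 
scoop_tail top [ 0.6639 -0.0441] 
[104  97 126] [104  99 141] [ 13  26 174]
coaster 844 (array([ 0.54524657, -0.34060659]), np.float64(0.003083944337121585), np.float64(0.047601136100774356))
mat [[0.601 0.441]
 [0.595 0.264]
 [0.375 0.274]
 [0.384 0.452]] [0.48874808 0.35796435]
mat side far/right/left [[0.585 0.267]
 [0.375 0.278]
 [0.599 0.438]]
redlid 243 (array([0.59071241, 0.08670892]), np.float64(0.00510724130063027), np.float64(0.02173440304721076))
(0.6, 0.35) [array([ 0.42,  0.74,  1.14, -0.  ,  1.26,  1.99])]
(0.45, 0.35) [array([ 0.53,  0.53,  1.55, -0.  ,  1.06,  2.1 ])]
(0.55, 0.3) [array([ 0.38,  0.62,  1.37, -0.  ,  1.15,  1.95])]
(0.45, 0.42) [array([ 0.63,  0.6 ,  1.41, -0.  ,  1.13,  2.2 ])]
(0.55, 0.42) [array([ 0.54,  0.74,  1.15, -0.  ,  1.26,  2.11])]
```

The views agree to within 5 mm, and the layout matches the given geometry (neighbours about 70 mm from the bowl, tray yaw about -0.07). I'll move the canister first.

```bash
cat > act.py <<'E'
from h import *
import json,os
from scipy.spatial.transform import Rotation as Ro
YAW=-.07
ORI=(Ro.from_euler("z",YAW)*Ro.from_euler("x",np.pi)).as_rotvec()
T=.074; MATC=np.array([.488,.358]); MY=-.045
def matp(x,y): return MATC+np.array([[np.cos(MY),-np.sin(MY)],[np.sin(MY),np.cos(MY)]])@[x,y]
#        start xy, grasp height above base, mat spot (mat frame)
OBJ={"red":((.590,.0915),.090,matp(.068,0)),"caddy":((.514,.0307),.080,matp(-.068,0)),"whisk":((.582,-.051),.096,matp(0,0))}
DB="state.json"; st=json.load(open(DB)) if os.path.exists(DB) else {}
def z_of(base,g): return base+g-.008
def pick(xy,base,g,lift,force=40,mx=.082):
    manip.grip(mx)
    if np.linalg.norm(np.array(manip.current_eef_pos()[:2])-xy)>.003: manip.move_l([*xy,lift],vel=.25)
    hit=manip.move_l([*xy,z_of(base,g)],vel=.12,threshold=12)
    manip.grip(0.0,force)
    print("pick hit",hit,"opening",round(manip.current_opening(),4),"eef",np.round(manip.current_eef_pos(),4))
    manip.move_l([*xy,lift],vel=.15)
    print("held opening",round(manip.current_opening(),4),"F",np.round(manip.current_ft_force(),2))
def place(xy,base,g,lift,over=.003):
    manip.move_l([*xy,lift],vel=.25)
    z=z_of(base,g)
    manip.move_l([*xy,z+.012],vel=.15)
    hit=manip.move_l([*xy,z-over],vel=.02,threshold=2.5)
    p=manip.current_eef_pos();print("place hit",hit,"z err",round(p[2]-z,4))
    manip.grip(.082); manip.move_l([*xy,lift],vel=.2)
    return p[2]-z
E
python3 - <<'E'
from act import *
manip.grip(.082)
p=manip.current_eef_pos();manip.move_l([p[0],p[1],.27],vel=.25)
(xy,g,m)=OBJ["red"]; L=.16+g
manip.move_to([*xy,.25],ORI);print(manip.current_time(),manip.current_q().round(2) if hasattr(manip.current_q(),'round') else manip.current_q())
pick(np.array(xy),T,g,.25)
place(m,.005,g,.25)
print(manip.current_time())
E
```

```text
3.4667 [ 0.02  0.45  1.24 -0.    1.45  1.67]
pick hit False opening 0.0502 eef [0.5908 0.0914 0.1573]
held opening 0.0499 F [ 0.28 -0.52 -2.42]
place hit True z err 0.0013
10.125
```

```bash
python3 - <<'E'
from act import *
for n in("caddy","whisk"):
    (xy,g,m)=OBJ[n];print(n)
    pick(np.array(xy),T,g,.26); place(m,.005,g,.26)
manip.move_l([.55,-.15,.27],vel=.3);print(manip.current_time())
c=manip.read_camera("top");d=manip.read_camera("side")
cv2.imwrite("pics/a3.png",cv2.resize(c["color"][130:290,80:400,::-1],None,fx=2.5,fy=2.5,interpolation=cv2.INTER_CUBIC))
cv2.imwrite("pics/b3.png",cv2.resize(d["color"][120:384,60:360,::-1],None,fx=2.25,fy=2.25,interpolation=cv2.INTER_CUBIC))
E
```

```text
caddy
pick hit False opening 0.0535 eef [0.5149 0.0305 0.1473]
held opening 0.0534 F [ 0.53  0.68 -1.62]
place hit True z err 0.0013
whisk
pick hit False opening 0.0233 eef [ 0.5823 -0.0512  0.1625]
held opening 0.0236 F [ 0.47 -0.11 -1.84]
place hit True z err 0.0004
30.55
```

View pics/a3.png

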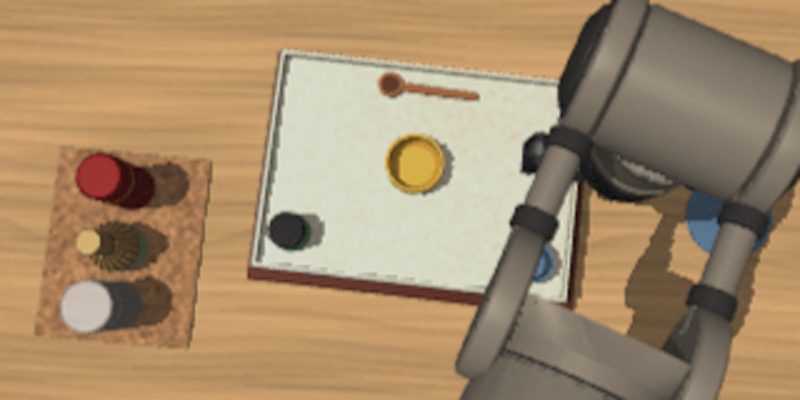

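View pics/b3.png

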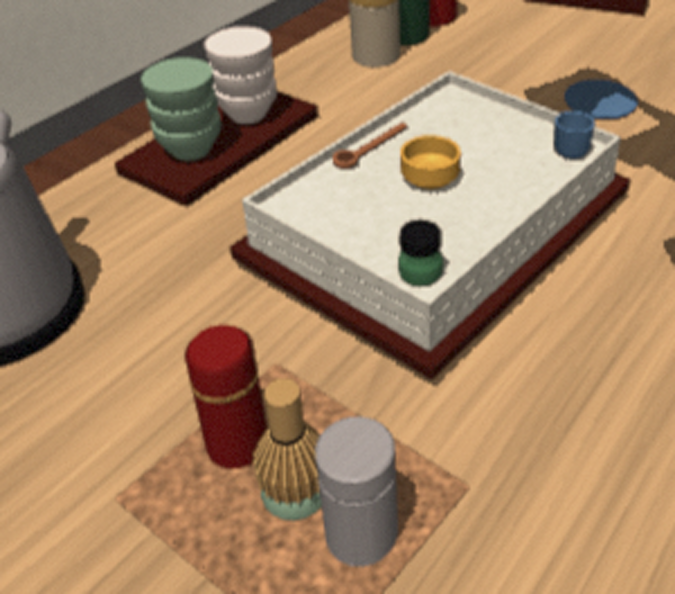

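All three stand upright on the mat. The bowl rim is at (416,163) in the top crop and (431,158) in the side crop. I'll take the coaster from the first clear pictures: (580.5,338) top, (511,257) side.

```bash
python3 - <<'E'
from act import *
c=manip.read_camera("top");d=manip.read_camera("side")
def f(x,y,k,o): return (x/k+o[0]-.5+.5/k,y/k+o[1]-.5+.5/k)
b1=ray(c,f(416,163,2.5,(80,130)),.108)[0];b2=ray(d,f(431,158,2.25,(60,120)),.108)[0]
k1=ray(c,f(580.5,338,1.5625,(0,0)),.008)[0];k2=ray(d,f(511,257,1.5625,(0,0)),.008)[0]
im=cv2.cvtColor(cv2.imread("pics/top0.png"),cv2.COLOR_BGR2HSV)
m=((im[...,0]>95)&(im[...,0]<125)&(im[...,1]>60)).astype(np.uint8);b=blob(m,(581,338),60)
e=cv2.fitEllipse(cv2.convexHull(contour(b)));print("ell",e);k3=ray(c,f(*e[0],1.5625,(0,0)),.008)[0]
print(b1,b2,k1,k2,k3)
bw=(b1+b2)/2; co=(k1+k2+k3)/3
assert np.linalg.norm(b1-b2)<.01 and np.linalg.norm(k1-k2)<.01
pick(bw,T,.024,.20,force=30,mx=.085)
place(co,.008,.024,.20)
manip.move_l([.5,-.1,.27],vel=.3)
c=manip.read_camera("top");cv2.imwrite("pics/a4.png",cv2.resize(c["color"][170:270,310:430,::-1],None,fx=5,fy=5,interpolation=cv2.INTER_CUBIC));print(manip.current_time())
E
```

```text
ell ((580.0325317382812, 337.9311218261719), (50.59117889404297, 52.603981018066406), 121.8414306640625)
[0.58241322 0.02002134] [0.57546493 0.02917596] [ 0.54475418 -0.34181167] [ 0.54043113 -0.33699286] [ 0.54485668 -0.34094872]Traceback (most recent call last):
  File "<stdin>", line 11, in <module>
AssertionError
```

The two bowl readings differ by 11 mm, and the hand-picked side point is the weaker one. I'll settle it with a mask-based fit.

```bash
python3 - <<'E'
from act import *
c=manip.read_camera("top");d=manip.read_camera("side")
def ym(c,s,r):
    h=cv2.cvtColor(c["color"],cv2.COLOR_RGB2HSV);return blob(((h[...,0]>14)&(h[...,0]<32)&(h[...,1]>120)).astype(np.uint8),s,r)
b=ym(c,(246,195),16);e=cv2.fitEllipse(cv2.convexHull(contour(b)));print("top",e,b.sum(),ray(c,e[0],.108))
bs=ym(d,(251,190),22);x,y,w,h=cv2.boundingRect(bs);print("side box",x,y,w,h)
for p in [(.5824,.020),(.5755,.0292),(.579,.0245)]:   # predicted boxes of rim+foot circles
    a=np.linspace(0,6.28,60);P=[pix(d,[p[0]+r*np.cos(t),p[1]+r*np.sin(t),z]) for t in a for r,z in((.032,.108),(.032,.085),(.022,.074))]
    P=np.array(P);Q=np.array([pix(c,[p[0]+.032*np.cos(t),p[1]+.032*np.sin(t),.108]) for t in a]);print(p,P.min(0),P.max(0),"top mean",Q.min(0),Q.max(0))
print(cv2.boundingRect(b))
E
```

```text
top ((245.5423126220703, 195.0199432373047), (23.287517547607422, 23.453672409057617), 83.2091064453125) 438 [[0.58204645 0.0215001 ]]
side box 238 180 27 24
(0.5824, 0.02) [237.32544408 179.75382599] [264.62421448 204.41515413] top mean [234.1360379  183.09830203] [258.07330813 206.81715248]
(0.5755, 0.0292) [237.46817733 182.37075329] [265.04621799 207.35351104] top mean [230.59784921 185.53765974] [254.55300084 209.29714515]
(0.579, 0.0245) [237.40366926 181.03053336] [264.83864824 205.84848029] top mean [232.40576155 184.30016639] [256.3518559 208.0390413]
(234, 184, 24, 23)
```

The mask boxes from both views agree on a bowl centre of (0.582, 0.0205), so my side pick was the error. For the coaster I'll weight the top view: (0.544, -0.340).

```bash
python3 - <<'E'
from act import *
pick(np.array([.582,.0207]),T,.024,.20,force=30,mx=.085)
place(np.array([.544,-.340]),.008,.024,.20)
manip.move_l([.5,-.1,.27],vel=.3)
c=manip.read_camera("top");cv2.imwrite("pics/a4.png",cv2.resize(c["color"][170:270,310:430,::-1],None,fx=5,fy=5,interpolation=cv2.INTER_CUBIC));print(manip.current_time())
d=manip.read_camera("side");cv2.imwrite("pics/b4.png",cv2.resize(d["color"][120:220,240:380,::-1],None,fx=5,fy=5,interpolation=cv2.INTER_CUBIC))
E
```

```text
pick hit False opening -0.0 eef [0.582  0.0207 0.09  ]
held opening 0.0003 F [ 0.27  0.43 -0.06]
place hit False z err -0.0029
41.275
```

View pics/a4.png

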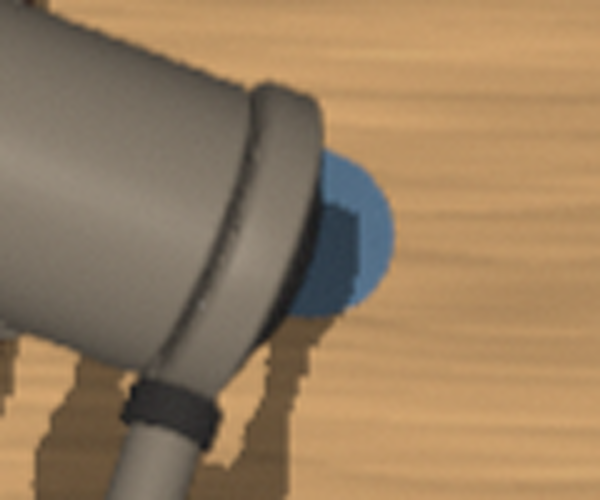

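View pics/b4.png

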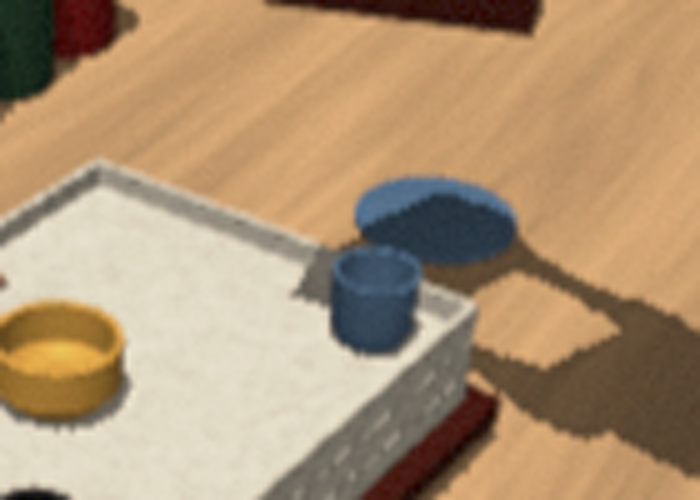

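The grip missed: it closed to 0, and the bowl still stands on the tray at about (62,360) in the side crop, with the coaster empty. I'll check the jaws and look at the fingers around the bowl before closing again.

```bash
python3 - <<'E'
from act import *
print("open now",manip.current_opening())
manip.grip(.085);print("after .085",manip.current_opening())
manip.grip(.082);print("after .082",manip.current_opening())
d=manip.read_camera("side");h=cv2.cvtColor(d["color"],cv2.COLOR_RGB2HSV)
b=blob(((h[...,0]>14)&(h[...,0]<32)&(h[...,1]>120)).astype(np.uint8),(251,190),22);print("side box",cv2.boundingRect(b))
manip.move_l([.582,.0207,.20],vel=.3)
print(manip.move_l([.582,.0207,.098],vel=.1,threshold=8),manip.current_eef_pos(),manip.current_opening(),manip.current_time())
d=manip.read_camera("side");cv2.imwrite("pics/b5.png",cv2.resize(d["color"][110:240,170:330,::-1],None,fx=4.5,fy=4.5,interpolation=cv2.INTER_CUBIC))
E
```

```text
open now 0.08233761130537978
after .085 0.08461501690859731
after .082 0.08216015910914769
side box (238, 180, 27, 24)
False [0.58249262 0.02062571 0.09874002] 0.08196919253111579 43.6667
```

View pics/b5.png

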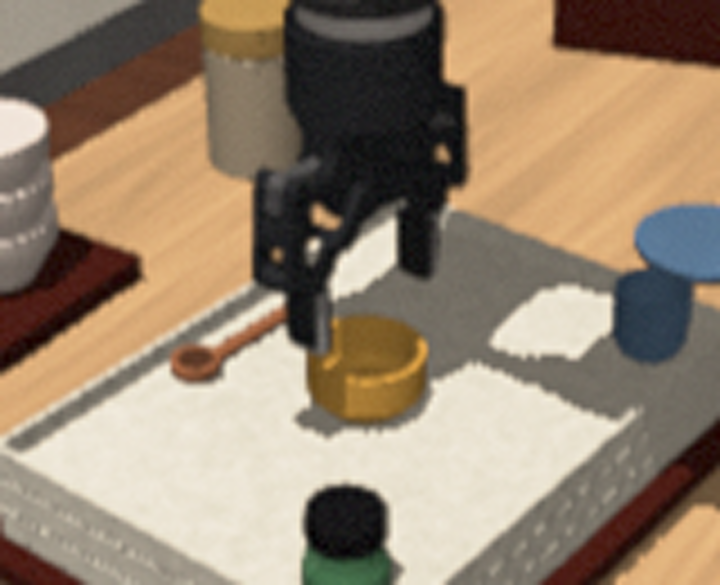

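The fingertips (near at (315,352), far at (415,275) in the crop) look higher than planned relative to the bowl (365,365). I'll compute the true tip height from these pixels.

```bash
python3 - <<'E'
from act import *
d=manip.read_camera("side")
y=np.array([.07,.9975])
for z in(.088,.1,.11,.12):
    for s in(1,-1):
        p=np.array([.582,.0207])+s*.048*y;print(z,s,((pix(d,[*p,z])+.5-[170,110])*4.5).round(0),end=" ")
    print("rim ctr",((pix(d,[.582,.0207,.108])+.5-[170,110])*4.5).round(0))
print(manip.current_eef_pos(),manip.current_orientation(),ORI)
E
```

```text
0.088 1 [309. 425.] 0.088 -1 [420. 342.] rim ctr [367. 350.]
0.1 1 [309. 406.] 0.1 -1 [421. 323.] rim ctr [367. 350.]
0.11 1 [308. 389.] 0.11 -1 [421. 308.] rim ctr [367. 350.]
0.12 1 [308. 373.] 0.12 -1 [421. 292.] rim ctr [367. 350.]
[0.58244344 0.02065839 0.09874142] [ 3.13599759 -0.10944146 -0.0063093 ] [ 3.13966862e+00 -1.09933295e-01 -6.73147289e-18]
```

The columns match but the tips appear at z ≈ 0.13 rather than 0.10, so the open fingers end much higher than the stated offset. I'll measure by touch: lower the open fingers around the bowl to light contact and compare with the picture.

```bash
python3 - <<'E'
from act import *
manip.grip(.085)
hit=manip.move_l([.582,.0207,.036],vel=.03,threshold=4);p=manip.current_eef_pos();print("hit",hit,p,manip.current_ft_force(),manip.current_time())
d=manip.read_camera("side");cv2.imwrite("pics/b6.png",cv2.resize(d["color"][110:240,170:330,::-1],None,fx=4.5,fy=4.5,interpolation=cv2.INTER_CUBIC))
E
```

```text
hit True [0.58198276 0.0207446  0.03935567] [-0.30925215 -0.09897567  5.27529442] 45.7417
```

View pics/b6.png

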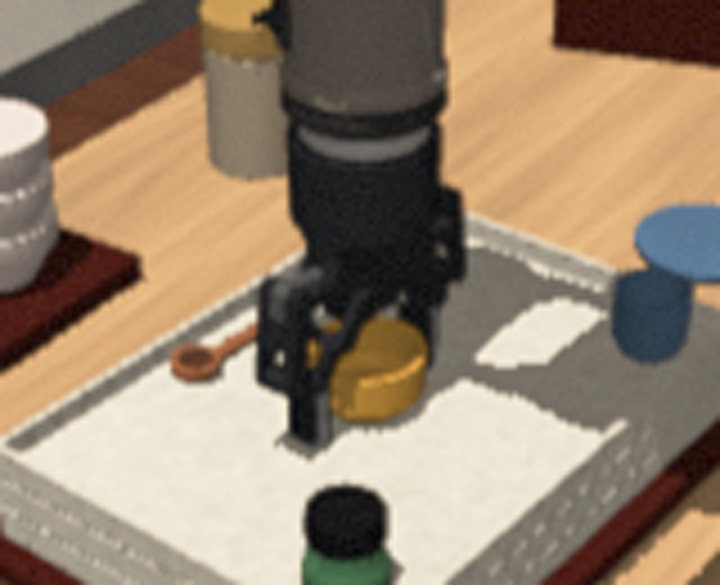

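Contact came on the tray floor at TCP z = 0.039, with the fingers either side of the bowl. So the real fingertips sit about 33 mm farther back than stated, and the earlier grasps caught only the upper ends. I'll correct the heights by that amount and grasp the bowl.

```bash
python3 - <<'E'
from act import *
xy=np.array([.582,.0207]);g=.0475-.074+.008
manip.move_l([*xy,.0475],vel=.05)
pick(xy,T,g,.13,force=30,mx=.085)
if manip.current_opening()>.05:
    place(np.array([.544,-.340]),.008,g,.13)
    manip.move_l([.5,.05,.22],vel=.3)
print(manip.current_time())
c=manip.read_camera("top");cv2.imwrite("pics/a7.png",cv2.resize(c["color"][170:270,310:430,::-1],None,fx=5,fy=5,interpolation=cv2.INTER_CUBIC))
h=cv2.cvtColor(c["color"],cv2.COLOR_RGB2HSV)
b=blob(((h[...,0]>14)&(h[...,0]<32)&(h[...,1]>120)).astype(np.uint8),pix(c,[.544,-.34,.042]),22);
k=blob(((h[...,0]>95)&(h[...,0]<125)&(h[...,1]>60)).astype(np.uint8),pix(c,[.544,-.34,.008]),45)
e=cv2.fitEllipse(cv2.convexHull(contour(b)));e2=cv2.fitEllipse(cv2.convexHull(contour(k)));print(e,ray(c,e[0],.042),e2,ray(c,e2[0],.008))
E
```

```text
pick hit False opening 0.064 eef [0.5821 0.0206 0.0479]
held opening 0.0644 F [ 0.55  0.77 -1.47]
place hit True z err 0.0004
53.575
((371.8910217285156, 215.03123474121094), (22.022981643676758, 23.649471282958984), 96.59330749511719) [[ 0.54475404 -0.33349678]] ((371.0533447265625, 216.11138916015625), (32.317649841308594, 33.5609016418457), 126.42640686035156) [[ 0.54481277 -0.34098437]]
```

View pics/a7.png

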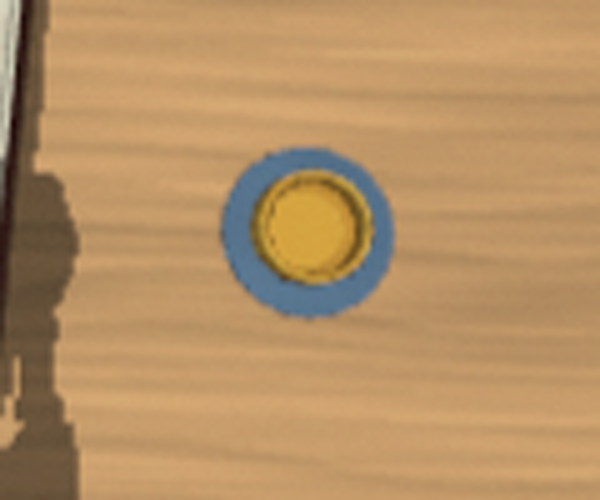

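The bowl is upright on the coaster. The fit puts it 7.5 mm from the coaster centre, inside the 15 mm limit. Next I'll return the three, using the corrected grasp heights.

```bash
python3 - <<'E'
from act import *
for n,g in(("whisk",.064),("caddy",.047),("red",.057)):
    xy,_,m=OBJ[n];print(n)
    pick(m,.005,g,.23)
    if manip.current_opening()<.015: print("MISSED");break
    place(np.array(xy),T,g,.23)
manip.move_l([.45,.25,.23],vel=.3)
manip.move_l([.35,.35,.27],vel=.3);print(manip.current_time())
c=manip.read_camera("top");d=manip.read_camera("side")
cv2.imwrite("pics/a8.png",cv2.resize(c["color"][140:265,170:330,::-1],None,fx=5,fy=4.8,interpolation=cv2.INTER_CUBIC))
cv2.imwrite("pics/b8.png",cv2.resize(d["color"][130:280,160:360,::-1],None,fx=4,fy=4,interpolation=cv2.INTER_CUBIC))
E
```

```text
whisk
pick hit False opening 0.0252 eef [0.4881 0.3579 0.0611]
held opening 0.0251 F [-0.15 -0.19 -1.35]
place hit True z err 0.0001
caddy
pick hit False opening 0.0551 eef [0.4204 0.361  0.0446]
held opening 0.0553 F [-0.2   0.89 -1.36]
place hit True z err 0.0006
red
pick hit False opening 0.0518 eef [0.5563 0.3546 0.0547]
held opening 0.0513 F [-0.03 -0.02 -3.26]
place hit True z err 0.0006
82.8333
```

View pics/a8.png

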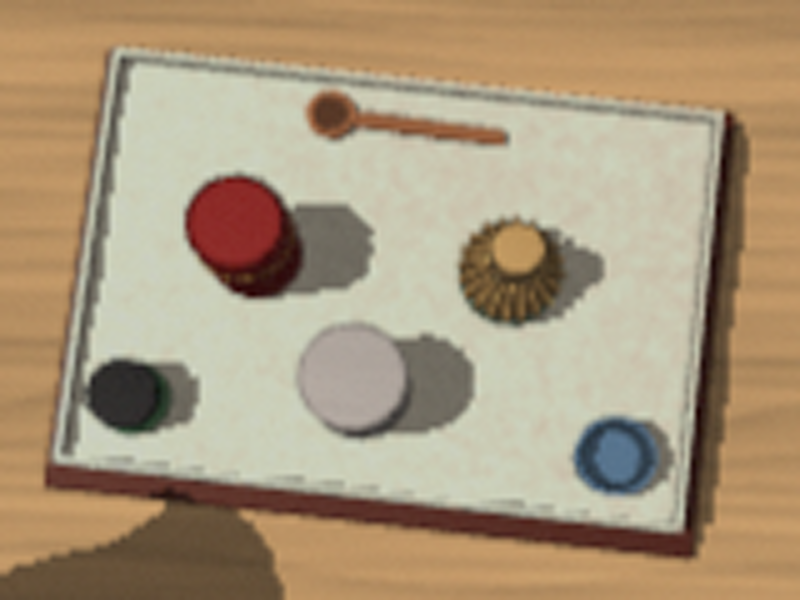

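View pics/b8.png

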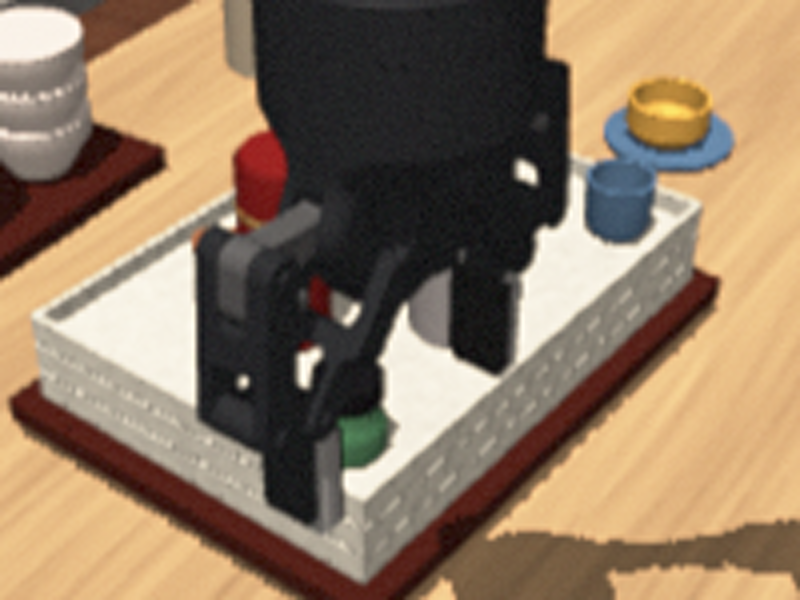

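The canister (236,221), caddy (354,377) and whisk handle (519,248) are within 1–2 crop pixels (about 1 mm) of their starting positions and upright. The jar, cup and scoop have not moved. The bowl stands central on the coaster in the side view, and the arm is clear of everything, so I'm handing in.

```bash
python3 -c "
from rig import manip
manip.wait(.5);manip.job_done();print(manip.current_time())"
```

```text
the job is handed in; nothing more can be done
the job is handed in; nothing more can be done
```

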